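# Load the block carrier into the hooded indent reader

## Robot

A 6-joint arm with a two-finger parallel gripper is mounted at the origin on a cart in front of the work surface, level with it; the furniture and walls round the work are solid. World frame = base frame: x ahead of the robot, y to its left, z up, the work surface at z = 0. Lengths are in m, angles in rad, forces in N, time in s.
With the tool pointing down it reaches from about 0.3 to 0.825 m from the base axis. Payload 5.4 kg.
Tool frame: the origin (TCP) lies at the very end of the fingers, on their centre line; the grasp point (between the pads) lies 19 mm behind it; z points along the fingers, y is the line along which they close (so a half turn about z gives the same grasp; the last joint's range is limited). The gripper opens to 92 mm and grips with 3 to 60 N. Pads are 20 mm wide; open, the fingers measure 128 mm over their backs; the gripper's body (75 mm by 189 mm) begins 69 mm behind the grasp point.
Start: joints at [-1.45, 0.158, 1.597, -0, 1.386, -0.21], TCP at [0.187, -0.544, 0.215] pointing down, gripper open.
Joint ranges: [-2.91, 2.91], [-0.94, 2.29], [0.18, 2.7], [-1.29, 4.43], [0.17, 2.64], [-3, 3]. Speed limits (rad/s): [2.57, 2.57, 3.14, 3.14, 3.14, 3.14].

## Interface

Orientations are given as a rotation vector (axis times angle).
In Python, from workcell import bot gives the robot as it stands. Calls block until the motion is done:
- bot.goto(position, orientation): joint-space move of the TCP to a pose.
- bot.line_to(position, rot=None, max_speed=0.15): straight line of the TCP; rot=None keeps the orientation; max_speed is the mean speed in m/s.
- bot.set_joints(angles): joint-space move.
- bot.set_gripper(opening, newtons=None): opening from 0.0 (shut) to 1.0 (fully open); newtons is the grip in N (None keeps the last); returns when the fingers have stopped.
- bot.hold(seconds).
- bot.inverse_kinematics(position, orientation): joint angles nearest the present ones, or None.
- bot.read_camera(name): name is "scene" or "top" or "wrist"; returns a dict with "pixels" (400x640x3 uint8, blue, green, red), "fx", "fy", "cx", "cy" (pixels), "R" (3x3) and "t" (3): a world point X has camera coordinates R X + t. Camera axes: x right, y down, z forward; pixel columns grow to the right and rows downward; lengths in m; the calibration is good to about 2 mm. A picture is of the moment at which its call begins. There is no depth.
A pose or a line that the arm cannot do raises bot.MotionError and nothing moves.
- bot.job_done(): hands the job in; it is judged then, once.
Readings, each from a call of its own:
- bot.current_clock(): time.
- bot.current_joints(): joint angles.
- bot.current_joint_vel(): joint speeds.
- bot.current_effort(): joint torques, N m.
- bot.current_ee_pos(): TCP position.
- bot.current_tool_rot(): TCP orientation.
- bot.current_contact_force(): force on the tool from outside, world axes, zero at the start.
- bot.current_ft_torque(): the same for the moment, N m.
- bot.current_opening(): opening from 0.0 (shut) to 1.0 (fully open).
- bot.current_grip_force(): force on a finger pad.
Only numpy, scipy, OpenCV 4.12 (cv2) and the standard library are available. Lean on these libraries where they do the work, as an engineer would, in place of code of your own. Each camera call takes 0.05 s, during which the arm holds its last target. There are 200 camera calls.

## Task

Load the block carrier into the hooded indent reader: set it on the stage plate between the flared brass guides, nose towards the hood, and slide it gently in under the visor until it drops flat into the nest that cannot be seen under the hood; the overhang leaves room only for a tool leaning back towards the robot. With the carrier seated and released, press the green start key on the reader's base fully down and let it come up. Do not tip the carrier over and leave the other things on the table where they lie.

Things in the scene. Friction and masses are not known exactly. Their poses are not given: they have to be found in the camera images.
- reader: Fixed indent reader: grey base casting 340 (x -160 to 180 mm) x 260 (y) mm, top 16 mm over the table; black hood with a camera barrel on its rear half. Origin: on the base's centre line at table height; +x points from the operator into the hood. On the base a steel stage plate 150 mm wide, top 30 mm over the table, x = -135 to 150 mm, locked up to 22 mm nearer or farther (not told).
- visor_lip (a point): Middle of the lower front edge of the hood's flat roof (visor): reader x = 10 mm, 205 mm over the table. The roof is 8 mm thick and runs back level to the rear wall at reader x = 172 mm; a camera stands on it, 364 mm over the table, at x = 80 to 160 mm. Cheeks at y = +-112 mm (inside), front edges raked back from the lip.
- guide_flare (a point): Point on the stage plate's top between the flared ends of the two brass guides (10 mm wide, 9 mm high), at reader x = -100 mm, y = 0. There the guides stand about 138 mm apart; they close in at 19 degrees a side to a straight channel 69 mm wide that begins at about x = 0 and runs on under the hood along y = 0. All this shifts with the stage plate, up to 22 mm in x.
- nest_mid (a point): Mean place of the hidden nest's centre, at plate-top height: reader x = 70 mm, y = 0; the true nest lies up to 22 mm nearer or farther in x. It is a recess 123.6 mm long, as wide as the channel, 7 mm deep, with upright ends. A seated carrier has its origin at the nest's centre, 23 mm over the table, against 30 mm while it slides on the plate.
- carrier: Loose carrier, 0.3 to 0.52 kg: aluminium plate 120 (x) x 64 (y) x 10 mm, a round steel block clipped on it, orange grip at its tail. Origin: centre of the underside; +x points to the nose, which goes in first. Centre of mass about 35 mm behind the origin. Slides at 2 to 4 N (first touch peaks to 12 N); pushed over the nest it tips in nose first by its own weight, then the nest's far end stops it.
- carrier_grip (a point): Point in the carrier's upright orange grip, 50 mm behind the carrier's origin, 32 mm above its underside. The grip is a block 14 mm (carrier x) x 40 mm (y), from 10 to 44 mm above the underside; its rear face is 57 mm behind the origin, the plate's tail 60 mm. Grasp it across the 40 mm or the 14 mm; it can also be pushed on its rear face.
- start_key_top (a point): Centre of the top of the round green start key, 28 mm across, on the base to the right of the guides, at reader x = -75, y = -100 mm. Push it straight down.
- start_key (a joint): How far the start key is down, in m: 0 up, 0.006 fully down. It springs back; about 5 N hold it down.
- caliper: steel vernier caliper lying on the table, 215 mm long; a bystander, to be left alone. Origin: centre of its underside.
- test_block_a: round steel test block, 64 mm across, 13 mm high; a bystander, to be left alone. Origin: centre of its underside.
- marker_black: white pen with a black cap, 136 mm long, lying; a bystander, to be left alone. Origin: centre of its underside.
- feeler_gauge: steel feeler gauge, folded, 95 mm long; a bystander, to be left alone. Origin: centre of its underside.
- ball_box: small blue-lidded box, 62 x 42 x 21 mm; a bystander, to be left alone. Origin: centre of its underside.
There are look-alikes about, which are no part of the job. There is more than one size of the carrier; the one meant has the size given above.

How it is judged:
On the way, in this order (a step that is already met when the one before it is completed fails the run):
1. the carrier lies flat in the nest under the hood and the fingers are off it (z of carrier in the frame of reader between 0.02 and 0.0255 m and x of carrier in the frame of reader between 0.04 and 0.1 m and y of carrier in the frame of reader between -0.006 and 0.006 m and angle between carrier's own z axis and vertical below 0.03 rad and x of carrier_grip in the frame of reader below 0.06 m and angle between the x axis of carrier and the x axis of reader, either way round below 0.08 rad and contact force between the fingers and carrier below 0.3 N and linear speed of carrier below 0.02 m/s), for 0.2 s.
2. the start key is pressed fully down (value of joint start_key above 0.0045 m and z of carrier in the frame of reader between 0.02 and 0.0255 m and x of carrier in the frame of reader between 0.04 and 0.1 m and y of carrier in the frame of reader between -0.006 and 0.006 m and angle between carrier's own z axis and vertical below 0.03 rad and x of carrier_grip in the frame of reader below 0.06 m and angle between the x axis of carrier and the x axis of reader, either way round below 0.08 rad), for 0.05 s.
At the end, for the whole second after the job is handed in: Carrier flat (0.03 rad) and at rest in the nest, nose into the hood: its origin 20 to 25.5 mm over the table, reader x 40 to 100 mm, within 6 mm of y = 0 and 0.08 rad of the reader's x axis; the start key is up again (under 1.5 mm) (z of carrier in the frame of reader between 0.02 and 0.0255 m and x of carrier in the frame of reader between 0.04 and 0.1 m and y of carrier in the frame of reader between -0.006 and 0.006 m and angle between carrier's own z axis and vertical below 0.03 rad and x of carrier_grip in the frame of reader below 0.06 m and angle between the x axis of carrier and the x axis of reader, either way round below 0.08 rad and linear speed of carrier below 0.02 m/s and value of joint start_key below 0.0015 m); the robot touches nothing.
It fails at once if the carrier is tipped by more than 40 degrees (angle between carrier's own z axis and vertical above 0.7 rad).
It fails at once if a bystander is shifted by more than 40 mm (distance of any of caliper, test_block_a, marker_black, feeler_gauge, ball_box from where it was at the start of the episode above 0.04 m).
It also fails if it takes over 58 s, if anything falls off the work surface, if the arm or the gripper's body presses on something with over 40 N, if the wrist force passes 120 N, or if a joint passes its speed limit or range.

## Working session

There is one attempt and no reset: what is moved stays moved. The work goes in short steps, each a Python script; the robot and the scene stay as the last script left them, time stands still between calls to the robot, and variables do not carry over. Pictures are saved under pics/ and viewed, at most 10 in all, crops included, and the job is handed in when it is done.

```bash
mkdir -p pics; ls
python3 - <<'E'
from workcell import bot
import cv2,numpy as np,pickle
d={}
for n in ("scene","top"):
    c=bot.read_camera(n); d[n]=c; cv2.imwrite(f"pics/{n}0.png",c["pixels"])
    print(n,c["fx"],c["cx"],c["cy"],np.round(-c["R"].T@c["t"],3),np.round(c["R"],2).tolist())
pickle.dump(d,open("cams.pkl","wb"))
print(bot.current_clock())
E
```

```text
pics
scene 407.1530827495435 325.88013264783046 199.6835736890079 [-0.242  0.689  0.651] [[-0.62, -0.78, 0.02], [-0.37, 0.27, -0.89], [0.69, -0.56, -0.45]]
top 361.5673067223679 321.3407354388982 198.8662186902943 [0.346 0.076 1.179] [[-0.01, -1.0, 0.01], [-0.98, 0.01, -0.19], [0.19, -0.01, -0.98]]
0.1
```

View pics/scene0.png

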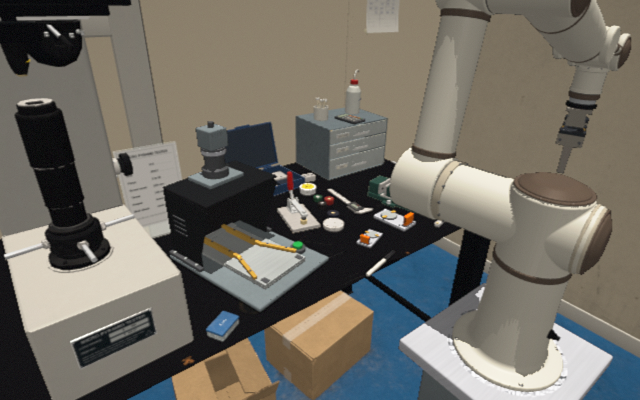

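View pics/top0.png

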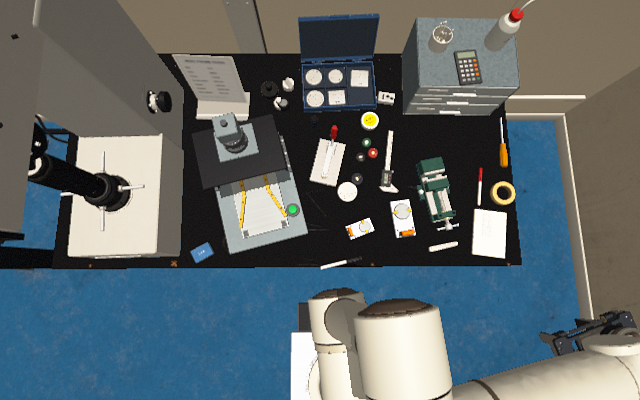

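The top view shows two orange-gripped carriers, at (360,228) and (402,217), and the reader at (262,190), rotated in yaw. At about 309 px/m, the carrier meant should be about 37x20 px. That fits the one at (402,217); I'll confirm it in an enlarged crop.

Run:
```python
import cv2,pickle,numpy as np
d=pickle.load(open("cams.pkl","rb"));p=d["top"]["pixels"]
a=cv2.resize(p[185:270,335:435],None,fx=6,fy=6,interpolation=cv2.INTER_CUBIC)
b=cv2.resize(p[105:260,190:315],None,fx=5,fy=5,interpolation=cv2.INTER_CUBIC)[:600]
cv2.imwrite("pics/cropA.png",a);
b=cv2.resize(p[150:260,190:320],None,fx=5.4,fy=5.4,interpolation=cv2.INTER_CUBIC)
cv2.imwrite("pics/cropB.png",b)
```

```text
(no output)
```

View pics/cropA.png

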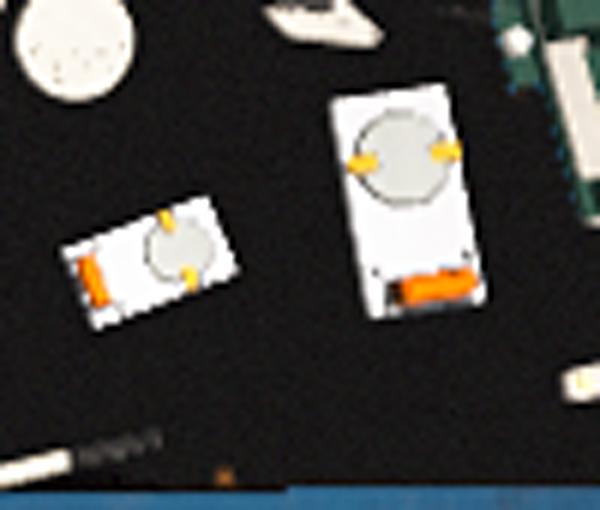

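View pics/cropB.png

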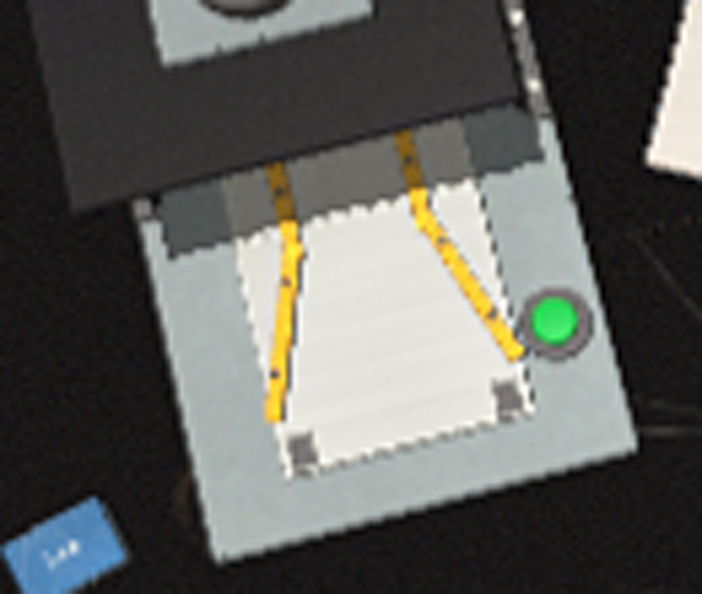

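Crop A: the large carrier has corners at (331,100), (444,85), (487,302) and (372,318) with its grip at the bottom; the small look-alike is at lower left. Crop B: the reader base's front corners are (218,562) and (636,450), the key is at (553,319), and the plate's front corners are about (290,476) and (532,412).

```bash
cat > h.py <<'E'
import numpy as np,pickle,cv2
from scipy.spatial.transform import Rotation as Ro
def ray(c,u,v,z):
    d=c["R"].T@np.array([(u-c["cx"])/c["fx"],(v-c["cy"])/c["fy"],1]);o=-c["R"].T@c["t"]
    return (o+d*(z-o[2])/d[2])
def proj(c,X):
    p=c["R"]@np.asarray(X)+c["t"];return np.array([c["fx"]*p[0]/p[2]+c["cx"],c["fy"]*p[1]/p[2]+c["cy"]])
def tool(yaw,lean=0.,pitchaxis=None):
    """tool pointing down; closing axis y at world angle 'yaw'+90deg; lean about closing axis"""
    # z down, x along (cos yaw, sin yaw); y = z x x
    x=np.array([np.cos(yaw),np.sin(yaw),0]);z=np.array([0,0,-1.]);y=np.cross(z,x)
    return Ro.from_matrix(np.c_[x,y,z])
E
python3 - <<'E'
from h import *
c=pickle.load(open("cams.pkl","rb"))["top"]
A=lambda u,v,z:ray(c,335+(u+.5)/6-.5,185+(v+.5)/6-.5,z)
B=lambda u,v,z:ray(c,190+(u+.5)/5.4-.5,150+(v+.5)/5.4-.5,z)
q=[A(u,v,.010) for u,v in [(331,100),(444,85),(487,302),(372,318)]]
for p in q: print("carr",p.round(4))
print([np.linalg.norm(q[i]-q[(i+1)%4]).round(4) for i in range(4)])
f=(q[0]+q[1]-q[2]-q[3])/2; print("centre",sum(q)/4,"yaw",np.arctan2(f[1],f[0]))
print("grip top",A(438,285,.044))
a=B(218,562,.016);b=B(636,450,.016);print("base",a,b,np.linalg.norm(a-b))
w=a-b; yaw=np.arctan2(w[1],w[0])-np.pi/2; print("reader yaw",yaw)
e=np.array([np.cos(yaw),np.sin(yaw),0]);n=np.array([-e[1],e[0],0]);o=(a+b)/2+.16*e;o[2]=0
print("origin",o)
L=lambda p:np.array([(p-o)@e,(p-o)@n]).round(4)
print("key",L(B(553,319,.030)))
for s in [(75,210),(520,100)]: print("lip",L(B(*s,.213)))
for s in [(290,476),(532,412)]: print("plate front",L(B(*s,.030)))
for s in [(274,420),(516,355),(290,235),(420,200)]: print("guide",L(B(*s,.039)))
for n_,s,z in [("box",(66,548),.02)]: print(n_,B(*s,z))
from workcell import bot
w=bot.read_camera("wrist");p=Ro.from_rotvec(bot.current_tool_rot()).as_matrix();C=-w["R"].T@w["t"]
print("wristcam in tool",p.T@(C-bot.current_ee_pos()),(p.T@w["R"].T).round(2).tolist(),w["fx"])
print(p.round(2).tolist())
E
```

```text
carr [ 0.5577 -0.165   0.01  ]
carr [ 0.5658 -0.2277  0.01  ]
carr [ 0.4464 -0.2448  0.01  ]
carr [ 0.4382 -0.1821  0.01  ]
[np.float64(0.0632), np.float64(0.1206), np.float64(0.0632), np.float64(0.1207)]
centre [ 0.50201462 -0.20489824  0.01      ] yaw 0.14179090837771519
grip top [ 0.45255144 -0.21011748  0.044     ]
base [0.39022879 0.35171208 0.016     ] [0.45449789 0.10614996 0.016     ] 0.2538331546473193
reader yaw 0.2559806893466803
origin [0.57714982 0.2694421  0.        ]
key [-0.0731 -0.099 ]
lip [0.0113 0.1153]
lip [ 0.0094 -0.1153]
plate front [-0.1236  0.0725]
plate front [-0.1238 -0.0734]
guide [-0.0905  0.0727]
guide [-0.0898 -0.0729]
guide [0.0147 0.0393]
guide [ 0.0156 -0.0403]
box [0.39881382 0.43987189 0.02      ]
wristcam in tool [ 0.07327919  0.00029416 -0.17080343] [[-0.0, -0.97, -0.26], [1.0, -0.0, -0.0], [0.0, -0.26, 0.97]] 341.30271090079066
[[0.95, 0.32, -0.0], [0.32, -0.95, 0.0], [0.0, -0.0, -1.0]]
```

Identity confirmed: the large carrier measures 120.6 x 63.2 mm, so it's the one meant. The stage plate is shifted by about +11 mm, so the nest should be near x = 81 mm. Next is the pick, with the camera side of the tool facing the robot.

```bash
cat >> h.py <<'E'
from workcell import bot
o=np.array([.57715,.26944,0]);yaw=.256
e=np.array([np.cos(yaw),np.sin(yaw),0]);n=np.array([-e[1],e[0],0]);Z=np.array([0,0,1.])
def rd(x,y,z): return o+x*e+y*n+z*Z
def lean(th,yw=yaw):
    """camera at the robot side, tool leaning back by th"""
    f=np.array([np.cos(yw),np.sin(yw),0]);z=-np.cos(th)*Z+np.sin(th)*f;y=np.array([-f[1],f[0],0])
    return Ro.from_matrix(np.c_[np.cross(y,z),y,z]).as_rotvec()
E
python3 - <<'E'
from h import *
cy=.1418;g=np.array([.502,-.2049,0])-.05*np.array([np.cos(cy),np.sin(cy),0]);print(g)
for th in (30,35,40,45): print(th,[bot.inverse_kinematics(rd(x,0,z),lean(np.radians(th))) is not None for x,z in((-.1,.15),(-.06,.05),(.03,.05))])
r=lean(0,cy)
bot.set_gripper(.72)
bot.goto(g+[0,0,.13],r);print(bot.current_clock(),bot.current_joints())
w=bot.read_camera("wrist");cv2.imwrite("pics/w1.png",w["pixels"])
for s in (-1,1):print("expected grip top",proj(w,g+.044*Z+s*.02*np.array([-np.sin(cy),np.cos(cy),0])))
E
```

```text
[ 0.45250184 -0.21196626  0.        ]
30 [True, True, True]
35 [True, True, True]
40 [True, False, False]
45 [True, False, False]
2.5833 [-6.81140633e-01  4.64761722e-02  1.89170454e+00 -1.52344567e-04
  1.20288232e+00 -2.39251781e+00]
expected grip top [299.74376416 205.35785366]
expected grip top [350.8883531  205.30558213]
```

View pics/w1.png

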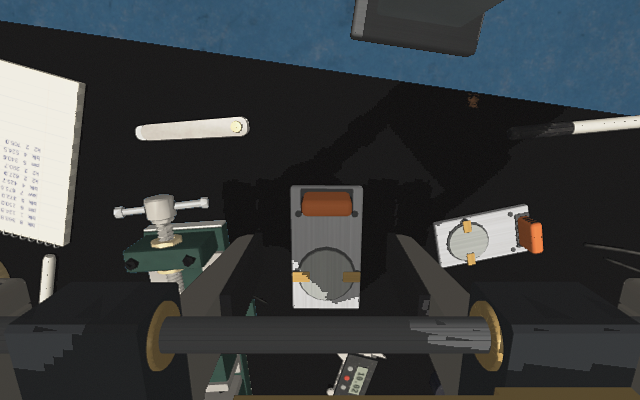

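The wrist view shows the grip top at x 301–352, y ~196–214, within about 1 mm of prediction. The vise handle around (160,205) lies near the gripper body's footprint, so I'll triangulate its height before descending.

Run:
```python
from h import *
w=bot.read_camera("wrist");d=pickle.load(open("cams.pkl","rb"));t=d["top"]
for z in (.0,.03,.05,.07,.09,.11):
    print(z,"handle ends",ray(w,118,212,z)[:2].round(3),ray(w,205,202,z)[:2].round(3),"top:",proj(t,ray(w,118,212,z)).round(1),proj(t,ray(w,205,202,z)).round(1))
p=cv2.resize(t["pixels"][140:250,380:480],None,fx=5.4,fy=5.4,interpolation=cv2.INTER_CUBIC);cv2.imwrite("pics/vise.png",p)
```

```text
0.0 handle ends [ 0.498 -0.398] [ 0.477 -0.319] top: [460.5 219.3] [437.1 225.7]
0.03 handle ends [ 0.486 -0.381] [ 0.467 -0.31 ] top: [459.  221.7] [437.3 227.7]
0.05 handle ends [ 0.478 -0.369] [ 0.461 -0.303] top: [457.9 223.4] [437.5 229. ]
0.07 handle ends [ 0.471 -0.358] [ 0.455 -0.297] top: [456.8 225.1] [437.7 230.4]
0.09 handle ends [ 0.463 -0.346] [ 0.448 -0.291] top: [455.7 226.9] [437.9 231.8]
0.11 handle ends [ 0.455 -0.334] [ 0.442 -0.284] top: [454.6 228.8] [438.1 233.3]
```

View pics/vise.png

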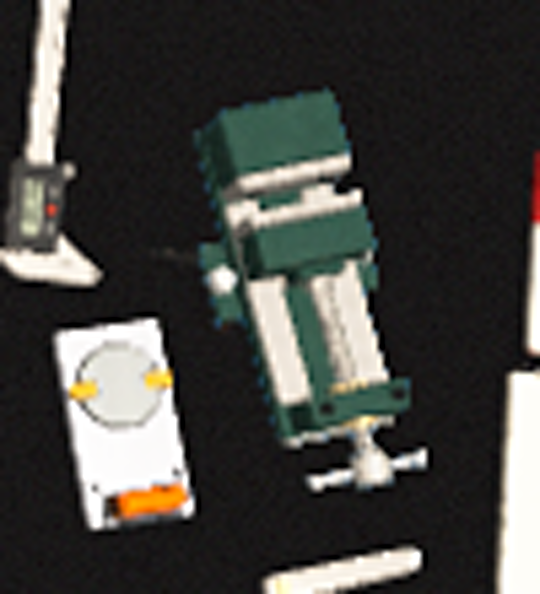

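The handle is at about z = 0.055, below the gripper body at z ≥ 0.10, so there's clearance. Now I pick up the carrier and carry it to above the stage.

Run:
```python
from h import *
cy=.1418;g=np.array([.4525,-.2115,0]);r=lean(0,cy)
bot.line_to(g+.014*Z,r,.12)
bot.set_gripper(0.2,45);print("open",bot.current_opening(),bot.current_grip_force())
bot.line_to(g+.17*Z,None,.12)
bot.goto(rd(-.11,0,.17),lean(0))
print(bot.current_clock(),bot.current_opening(),bot.current_contact_force())
w=bot.read_camera("wrist");cv2.imwrite("pics/w2.png",w["pixels"])
```

```text
open 0.4317737848913127 45.00111222267151
7.4167 0.43454700272786195 [ 0.24262572 -0.39183006 -4.73097418]
```

View pics/w2.png

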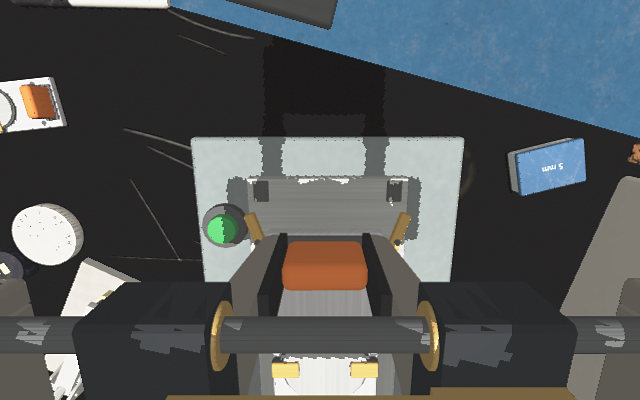

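The carrier is held straight. The base's front corners are at (191,138) and (464,138), the plate's at (248,178) and (408,178), and the key at (222,229). I'll check the reader pose from these, then set the carrier down.

Run:
```python
from h import *
w=bot.read_camera("wrist")
L=lambda p:np.array([(p-o)@e,(p-o)@n]).round(4)
for s,z in [((191,138),.016),((464,138),.016),((248,178),.03),((408,178),.03),((222,229),.03)]: print(L(ray(w,*s,z)))
bot.line_to(rd(-.11,0,.052),None,.12);print(bot.current_contact_force())
bot.line_to(rd(-.11,0,.0445),None,.02);print(bot.current_contact_force(),bot.current_ee_pos()[2],bot.current_clock())
```

```text
[-0.1567 -0.1265]
[-0.1563  0.1298]
[-0.1211 -0.072 ]
[-0.1209  0.0761]
[-0.0712 -0.1001]
[ 0.12143055 -0.13628662 -3.66519708]
[-0.42980711 -0.52915451 -5.0965974 ] 0.0444409374915371 9.175
```

```bash
sed -i 's/^def rd/o=o+.001*n+.001*e\ndef rd/' h.py
python3 - <<'E'
from h import *
bot.line_to(rd(-.111,0,.0445),None,.02)
for z in np.arange(.0440,.0395,-.0005):
    bot.line_to(rd(-.111,0,z),None,.02);f=bot.current_contact_force();print(z.round(4),f.round(2))
    if f[2]>-2: break
bot.set_gripper(.72,20);bot.hold(.2)
bot.line_to(rd(-.111,0,.125),None,.15)
bot.goto(rd(-.17,0,.16),lean(np.radians(35)))
w=bot.read_camera("wrist");cv2.imwrite("pics/w3.png",w["pixels"]);print(bot.current_clock(),bot.current_contact_force())
E
```

```text
0.044 [-2.07 -0.29  0.18]
12.0167 [ 0.46232102 -1.21483083  0.95874516]
```

View pics/w3.png

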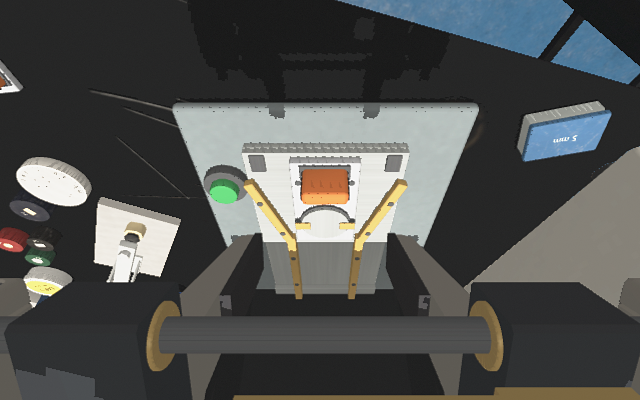

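The carrier lies flat and straight between the guides: its grip is at (325,187), and the channel is centred at about (326,270). Next I push it with closed fingers leaning back 35°, monitoring the force.

```bash
cat > push.py <<'E'
from h import *
R=lean(np.radians(35));zt=.042
bot.set_gripper(0,20)
bot.line_to(rd(-.165,0,zt+.01),R,.15);bot.line_to(rd(-.145,0,zt),None,.05)
b=bot.current_contact_force();log=[]
x=-.145
while x<.030:
    step=.004 if x<-.12 or x>-.02 else .008
    x+=step;bot.line_to(rd(x,0,zt),None,.05 if step>.005 else .03)
    f=bot.current_contact_force()-b;log.append((round(x,3),round(-f@e,1),round(f@n,1),round(f[2],1)))
    if -f@e>18 or (x>-.02 and -f@e>9): break
print(log);print(bot.current_clock(),bot.current_ee_pos())
E
python3 push.py
```

```text
[(-0.141, np.float64(1.5), np.float64(-0.3), np.float64(-0.3)), (-0.137, np.float64(0.1), np.float64(-0.5), np.float64(-1.0)), (-0.133, np.float64(0.6), np.float64(-0.1), np.float64(0.3)), (-0.129, np.float64(1.3), np.float64(-0.9), np.float64(-0.1)), (-0.125, np.float64(0.9), np.float64(-0.7), np.float64(-0.9)), (-0.121, np.float64(0.5), np.float64(0.1), np.float64(-1.2)), (-0.117, np.float64(0.9), np.float64(0.5), np.float64(-1.0)), (-0.109, np.float64(1.0), np.float64(-0.0), np.float64(-0.7)), (-0.101, np.float64(0.5), np.float64(0.1), np.float64(-0.3)), (-0.093, np.float64(0.3), np.float64(0.5), np.float64(-0.4)), (-0.085, np.float64(0.8), np.float64(0.2), np.float64(-1.3)), (-0.077, np.float64(0.4), np.float64(-0.1), np.float64(-0.2)), (-0.069, np.float64(1.1), np.float64(-0.2), np.float64(0.1)), (-0.061, np.float64(0.7), np.float64(-1.2), np.float64(-0.8)), (-0.053, np.float64(-0.3), np.float64(-0.9), np.float64(0.2)), (-0.045, np.float64(0.5), np.float64(-0.6), np.float64(-0.7)), (-0.037, np.float64(1.4), np.float64(-0.1), np.float64(0.2)), (-0.029, np.float64(1.1), np.float64(-0.4), np.float64(-0.7)), (-0.021, np.float64(0.3), np.float64(-0.6), np.float64(-1.0)), (-0.013, np.float64(0.6), np.float64(-0.7), np.float64(-0.6)), (-0.009, np.float64(1.0), np.float64(-0.5), np.float64(-1.2)), (-0.005, np.float64(0.2), np.float64(0.1), np.float64(-0.6)), (-0.001, np.float64(0.2), np.float64(-0.1), np.float64(-1.1)), (0.003, np.float64(1.5), np.float64(-0.5), np.float64(-0.2)), (0.007, np.float64(1.2), np.float64(-0.3), np.float64(-0.6)), (0.011, np.float64(1.3), np.float64(0.7), np.float64(-0.3)), (0.015, np.float64(0.4), np.float64(0.6), np.float64(-0.3)), (0.019, np.float64(3.5), np.float64(0.3), np.float64(0.8)), (0.023, np.float64(23.4), np.float64(-1.7), np.float64(14.5))]
23.05 [0.59694109 0.27597955 0.04014806]
```

Run:
```python
from h import *
p=bot.current_ee_pos();print((p-o)@e,(p-o)@n,p[2])
bot.hold(.1);print(bot.current_contact_force())
bot.line_to(rd(-.01,0,.046),None,.06)
bot.line_to(rd(-.11,0,.12),None,.15)
w=bot.read_camera("wrist");cv2.imwrite("pics/w4.png",w["pixels"][120:360,200:450].repeat(1,0))
p=cv2.resize(w["pixels"][80:340,210:440],None,fx=2.3,fy=2.3,interpolation=cv2.INTER_CUBIC);cv2.imwrite("pics/w4.png",p);print(bot.current_clock())
# predicted grip top rear edge corners for seated (x .084, z .023) and tail up
for zo in (.023,.030):
  for xo in (.08,.084,.088): print(zo,xo,[ (2.3*(proj(w,rd(xo-d,s*.02,zo+h))-[210,80])).round(0).tolist() for d,h,s in((.057,.044,1),(.057,.044,-1),(.043,.044,1),(.06,.01,1))])
```

```text
0.01980200413254555 0.0003150689708517704 0.04014806233623282
[-21.06231742  -7.04846026  14.96780933]
24.8833
0.023 0.08 [[313.0, 452.0], [215.0, 452.0], [312.0, 468.0], [310.0, 377.0]]
0.023 0.084 [[313.0, 457.0], [215.0, 457.0], [311.0, 472.0], [310.0, 382.0]]
0.023 0.088 [[312.0, 461.0], [216.0, 461.0], [311.0, 477.0], [309.0, 387.0]]
0.03 0.08 [[314.0, 468.0], [214.0, 468.0], [312.0, 483.0], [311.0, 391.0]]
0.03 0.084 [[313.0, 472.0], [214.0, 472.0], [312.0, 488.0], [310.0, 396.0]]
0.03 0.088 [[313.0, 477.0], [215.0, 477.0], [311.0, 492.0], [310.0, 401.0]]
```

View pics/w4.png

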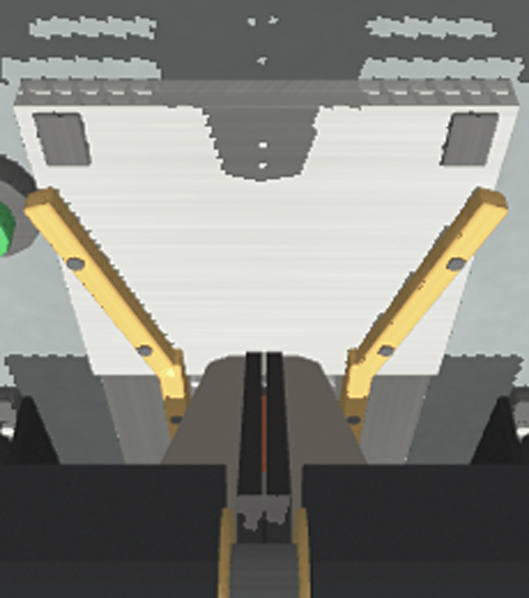

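The closed fingers hide the grip in this view. I'll open them and take one final look, with orange segmentation for the numbers.

Run:
```python
from h import *
bot.set_gripper(1.0)
w=bot.read_camera("wrist");im=w["pixels"]
hsv=cv2.cvtColor(im,cv2.COLOR_BGR2HSV);m=cv2.inRange(hsv,(3,150,30),(14,255,255));m[:, :260]=0;m[:,400:]=0
k,lab,st,_=cv2.connectedComponentsWithStats(m);i=1+st[1:,4].argmax();print("orange x,y,w,h",st[i])
for zo in (.023,.030):
  for xo in (.08,.084,.088): print(zo,xo,[proj(w,rd(xo-d,s*.02,zo+h)).round(1).tolist() for d,h,s in((.057,.010,1),(.057,.044,1),(.057,.044,-1),(.043,.044,1))])
cv2.imwrite("pics/w5.png",cv2.resize(im[200:330,240:410],None,fx=4.5,fy=4.5,interpolation=cv2.INTER_CUBIC));print(bot.current_clock())
```

```text
orange x,y,w,h [ 303  252   42   33 1322]
0.023 0.08 [[344.6, 245.7], [346.0, 276.5], [303.2, 276.5], [345.3, 283.4]]
0.023 0.084 [[344.5, 247.8], [345.8, 278.6], [303.4, 278.6], [345.1, 285.3]]
0.023 0.088 [[344.3, 249.9], [345.6, 280.5], [303.6, 280.5], [344.9, 287.2]]
0.03 0.08 [[344.9, 251.7], [346.3, 283.4], [302.9, 283.4], [345.6, 290.2]]
0.03 0.084 [[344.7, 253.8], [346.1, 285.4], [303.1, 285.4], [345.4, 292.0]]
0.03 0.088 [[344.5, 255.9], [345.9, 287.3], [303.3, 287.3], [345.2, 293.9]]
26.3083
```

View pics/w5.png

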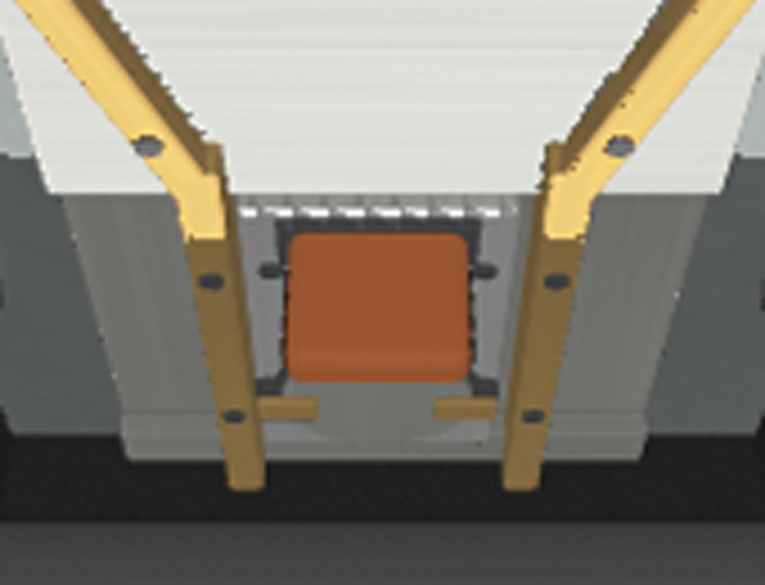

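The final view shows the grip's rear top edge at row 278 and its front top edge at row 285. That fits seated at x ≈ 0.083, since an unseated carrier would show rows about 283 and 290. I'll confirm numerically from a steeper viewpoint before going to the key.

Run:
```python
from h import *
bot.line_to(rd(-.04,0,.185),None,.15);bot.hold(.2)
w=bot.read_camera("wrist");im=w["pixels"]
hsv=cv2.cvtColor(im,cv2.COLOR_BGR2HSV);m=cv2.inRange(hsv,(3,150,30),(14,255,255));m[:, :260]=0;m[:,400:]=0
k,lab,st,_=cv2.connectedComponentsWithStats(m);i=1+st[1:,4].argmax();print("orange x,y,w,h",st[i])
for zo,xo in ((.023,.081),(.023,.083),(.023,.085),(.03,.067),(.03,.069),(.03,.083)): print(zo,xo,[proj(w,rd(xo-d,.02,zo+h)).round(1).tolist() for d,h in((.057,.010),(.057,.044),(.043,.044))])
cv2.imwrite("pics/w6.png",im);print(bot.current_clock())
```

```text
orange x,y,w,h [ 302  158   43   31 1282]
0.023 0.081 [[345.2, 151.5], [346.7, 176.7], [346.0, 187.2]]
0.023 0.083 [[345.1, 153.1], [346.6, 178.3], [345.9, 188.7]]
0.023 0.085 [[345.0, 154.6], [346.5, 179.8], [345.7, 190.1]]
0.03 0.067 [[346.2, 145.1], [347.9, 171.2], [347.0, 182.4]]
0.03 0.069 [[346.1, 146.8], [347.7, 172.8], [346.9, 183.9]]
0.03 0.083 [[345.4, 158.0], [346.9, 183.9], [346.2, 194.3]]
27.3417
```

Both views agree that the carrier is seated at x ≈ 0.083. Now the start key.

Run:
```python
from h import *
bot.line_to(rd(-.12,0,.2),None,.15)
bot.set_gripper(0,20)
bot.goto(rd(-.075,-.103,.10),lean(0))
bot.line_to(rd(-.075,-.103,.042),None,.1);bot.hold(.2)
b=bot.current_contact_force();z=.042;log=[]
while z>.014:
    z-=.001;bot.line_to(rd(-.075,-.103,z),None,.02)
    f=(bot.current_contact_force()-b)[2];log.append((round(z,3),round(f,1)))
    if f>14: break
bot.hold(.3);print(log,bot.current_contact_force()-b,bot.current_ee_pos()[2],bot.current_clock())
```

```text
[(0.041, np.float64(0.4)), (0.04, np.float64(-0.3)), (0.039, np.float64(-0.0)), (0.038, np.float64(0.9)), (0.037, np.float64(2.5)), (0.036, np.float64(2.3)), (0.035, np.float64(3.5)), (0.034, np.float64(3.5)), (0.033, np.float64(4.6)), (0.032, np.float64(6.5)), (0.031, np.float64(12.5)), (0.03, np.float64(19.6))] [-6.05774608 -0.34543311 19.42027895] 0.03215153543205759 34.4167
```

The force curve is clear: the spring runs over about 6 mm and then hits a hard stop, so the key is fully down. Now I lift, recheck the carrier, and hand in.

Run:
```python
from h import *
bot.line_to(rd(-.075,-.103,.10),None,.1)
bot.goto(rd(-.04,0,.185),lean(np.radians(35)));bot.set_gripper(1.0);bot.hold(.2)
im=bot.read_camera("wrist")["pixels"]
m=cv2.inRange(cv2.cvtColor(im,cv2.COLOR_BGR2HSV),(3,150,30),(14,255,255));m[:, :260]=0;m[:,400:]=0
k,lab,st,_=cv2.connectedComponentsWithStats(m);s=st[1+st[1:,4].argmax()];print(s,bot.current_contact_force(),bot.current_clock())
if abs(s[1]-158)<3: print(bot.job_done())
```

```text
[ 302  156   43   31 1279] [-0.54217717  0.58560066 -0.39923209] 37.4833
the job is handed in; nothing more can be done
None
```

The carrier is seated in the nest at reader x ≈ 0.083 m and released, the start key was pressed to its stop and let go, and the job was handed in at about 37.5 s; no verdict came back.

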